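# Touch off a grinder tool rest and back it off three clicks

### The arm

A 7-joint arm with a two-finger parallel gripper is mounted at the origin on the work surface. World frame = base frame: x ahead of the robot, y to its left, z up, the work surface at z = 0. Lengths are in m, angles in degrees, forces in N, time in s.
With the tool pointing down it reaches from about 0.425 to 0.95 m from the base axis. Payload 4.7 kg.
Tool frame: the origin (TCP) lies on the centre line of the jaws, within the pads' length; the fingertips stand 19 mm ahead of it and the grasp point (between the pads) is the TCP; z points along the fingers, y is the line along which they close (so a half turn about z gives the same grasp; the last joint's range is limited). The gripper opens to 87 mm and grips with 3 to 60 N. Pads are 19 mm wide; open, the fingers measure 117 mm over their backs; the gripper's body (75 mm by 190 mm) begins 51 mm behind the grasp point.
Start: joints at [63.547, 26.849, -2.785, 87.806, 1.381, 65.374, -4.715], TCP at [0.283, -0.613, 0.242] pointing down, gripper open.
Joint ranges: [-148.3, 148.3], [-19.14, 114.17], [-79.39, 73.82], [5.75, 140.21], [-59.74, 239.74], [12.07, 113.84], [-152.46, 152.46]. Speed limits (degrees/s): [147.25, 147.25, 180, 180, 180, 180, 180].

### API

Orientations are given as [roll, pitch, yaw] about the fixed x, y, z axes, in that order (R = Rz(yaw) Ry(pitch) Rx(roll)).
In Python, from workcell import get_state, snapshot, calibration, order gives the robot as it stands.
- The arm moves only by the tool play_rows, never from a script. Its arguments are lists of equal length, an entry for each row: "angular": the turn, a rotation vector about the world's x, y, z in rad, a list of three; "offset": the shift along the world's x, y, z in mm, a list of three; "fingers": the opening, from 0 (shut) to 1 (fully open). In form: {"angular": [[rx, ry, rz], ...], "offset": [[x, y, z], ...], "fingers": [fingers, ...]}. A call has exactly 10 rows; each row is the pose to reach, as a shift and turn from the pose commanded when the call began; what a row does not reach only later rows make up. A row lasts 1/10 s, in which the tool goes at most 50 mm and 8.59 degrees, less where a joint would pass 70% of its speed; a pose out of reach is approached as far as the arm can. A call with a gripper value outside its range is refused whole. The fingers move at their own pace and stop on an object; "grip_force" is the grip in N (left out, the last holds). Time passes only in rows, so rows that repeat a pose let the fingers close, or fill a call up. It gives the time, the measured TCP pose, the force, the opening and the grip force at its end, in the units of the state.
- get_state(): the state, without advancing time (a new reading comes with each control period).
- snapshot(name): name is "scene" or "top" or "wrist"; returns the picture (420x560x3 uint8, blue, green, red); there is no depth.
- calibration(name): a dict with "fx", "fy", "cx", "cy" (pixels), "view" (4x4, takes a point from world to camera coordinates). Camera axes: x right, y down, z forward; pixel columns grow to the right and rows downward; lengths in m; the calibration is good to about 2 mm. A picture is of the moment at which its call begins: read the wrist's pose just before it. calibration takes no time and is no camera call; for the wrist camera it gives the pose at the moment of the call.
- order.finish_job(): hands the job in; it is judged then, once.
The state is a dict: "clock": time; "joints": joint angles; "joint_velocities": joint speeds; "tau": joint torques, N m; "ee_pos": TCP position; "tcp_rot": TCP orientation; "ft_force": force on the tool from outside, world axes, zero at the start; "wrist_torque": the same for the moment, N m; "opening": opening from 0.0 (shut) to 1.0 (fully open); "grasp_force": force on a finger pad.
Only numpy, scipy, OpenCV 4.12 (cv2) and the standard library are available. Lean on these libraries where they do the work, as an engineer would, in place of code of your own. Each camera call takes 0.05 s, during which the arm holds its last target. There are 200 camera calls.

### The job

Set the gap of the sharpening jig on the grinder: with its round click dial, wind the tool rest in until its edge gently touches the grinding wheel, then wind it back exactly three clicks and let go of the dial. The wheel chips easily, so do not press hard on it, move the rest only by the dial, and leave the loose things on the bench alone.

Things in the scene. Friction and masses are not known exactly. Their poses are not given: they have to be found in the camera images.
- jig: sharpening jig bolted to the bench. Origin on the bench surface straight under the dial's axis; z up; its y axis is the direction in which the rest travels towards the wheel. Base plate 130 (x) by 190 (y) by 12 mm; on it a green gear housing 85 (x) by 90 (y) mm, top 77 mm above the bench. Pose differs from run to run.
- dial_grip (a point): fixed point on the dial's upright axis, at its mid-height, 98 mm above the bench (axes as the jig's). The dial: round black fluted knob without pointer, diameter 44 mm, from 81 to 115 mm above the bench, free all round, gripped at any yaw. Clockwise from above drives the rest to the wheel, counter-clockwise draws it back, 8.6 mm per rad; range 1.6 rad back to 2.8 rad forward of the start.
- dial_top (a point): fixed point on the dial's axis at its top face, 115 mm above the bench. The dial has 18 even clicks a turn (20 degrees, 3.0 mm of rest travel each) and starts settled in one. Each click is a torque bump of about 0.14 N m peak, over about 0.015 N m of friction: the dial resists before the half-way point between two resting places, then is pulled on as strongly to the next.
- rest: steel tool rest that slides along the jig's y axis: a 28 by 18 mm bar through the housing, an upright at its end, and on that a plate 60 (x) by 56 (y) by 8 mm whose front edge meets the wheel. Origin is the jig's origin at the start and moves with the slide. It stands 5 to 13 mm short of the wheel at the start.
- rest_edge (a point): middle of the rest plate's front edge, 95 mm above the bench; axes as the jig's.
- grinder: blue bench grinder bolted to the bench (switched off), shaft along its x axis 95 mm above the bench, axes parallel to the jig's; two grey wheels, diameter 125 mm, 20 mm thick. Origin on the bench under the centre of the wheel that faces the rest. Top of the wheels 158 mm above the bench, motor 54 mm radius from x = 40 to 205 mm.
- wheel_front (a point): the point of the wheel's rim that faces the rest, 95 mm above the bench; axes as the grinder's. The gap is the distance along y from rest_edge to it. The touch falls within 0.3 click of a resting place of the dial, before or after it, and is hard: 60 N presses it in by 0.4 mm; each 0.1 N m on the dial beyond what the clicks take presses with 12 N.
- wrench: loose open-ended wrench 180 mm long lying on the bench. Origin under its middle.
- grease_can: loose dark steel can, diameter 72 mm, 100 mm high, standing. Origin at the centre of its underside.
- wood_wedge: loose block of light wood 110 by 45 by 30 mm. Origin at the centre of its underside.

How it is judged:
By the outcome, as a careful person would: the job done as asked, in the order asked, and still so for the second after the job is handed in, with the robot touching nothing.
It also fails if it takes over 72 s, if anything falls off the work surface, if the arm or the gripper's body presses on something with over 40 N, if the wrist force passes 120 N, or if a joint passes its speed limit or range.

## Working session

There is one attempt and no reset: what is moved stays moved. The work goes in short steps, Python scripts to look and compute and a tool call to move; the robot and the scene stay as the last step left them, time stands still between calls to the robot, and variables do not carry over. Pictures are saved under pics/ and viewed, at most 10 in all, crops included, and the job is handed in when it is done.

Besides the shell and the picture viewer there is one more tool, called after ">>>" in YAML: its name, and indented under it one key for each argument. play_rows: Moves the arm, as the interface text tells. Its arguments: {"type":"object","properties":{"angular":{"type":"array","items":{"type":"array","items":{"type":"number"}}},"offset":{"type":"array","items":{"type":"array","items":{"type":"number"}}},"fingers":{"type":"array","items":{"type":"number"}},"grip_force":{"type":"number"}},"required":["angular","offset","fingers"]}

```bash
mkdir -p pics
python3 - <<'E'
from workcell import *
import cv2
for n in("scene","top"):
    cv2.imwrite(f"pics/{n}0.png",snapshot(n)); c=calibration(n); print(n,c)
s=get_state(); print(s)
E
```

```text
scene {'fx': 482.5299212570949, 'fy': 482.5299212570949, 'cx': 280.48613400987085, 'cy': 214.9005969094233, 'view': array([[ 0.78671282,  0.61730112,  0.00471844, -0.39750715],
       [ 0.47641481, -0.60226562, -0.64055058, -0.25349839],
       [-0.39257084,  0.50617729, -0.76790148,  1.17675227],
       [ 0.        ,  0.        ,  0.        ,  1.        ]])}
top {'fx': 403.30065462682154, 'fy': 403.30065462682154, 'cx': 279.23801658555965, 'cy': 214.13649887590438, 'view': array([[-0.01600352, -0.99906966, -0.0400463 , -0.07819964],
       [-0.98163865,  0.02331292, -0.18932   ,  0.56099652],
       [ 0.19007746,  0.03628121, -0.98109848,  0.69373899],
       [ 0.        ,  0.        ,  0.        ,  1.        ]])}
{'clock': 0.1, 'joints': array([63.54664183, 26.89222911, -2.78254993, 87.86671565,  1.38112075,
       65.37451962, -4.71452531]), 'joint_velocities': array([-0.11771786, -0.13334038,  0.00026657, -0.07514216,  0.05873687,
       -0.12369064, -0.00220152]), 'tau': array([ 3.75115487e-04, -5.09171319e+01, -8.10756907e-02, -2.36828345e+01,
       -6.14206027e-02,  3.45075515e-02,  4.31160242e-05]), 'ee_pos': array([ 0.28288893, -0.61230914,  0.24061082]), 'tcp_rot': array([-1.79900189e+02,  4.50963288e-03,  2.47986536e+01]), 'ft_force': array([-0.02994634,  0.33012755,  0.37559355]), 'wrist_torque': array([ 0.00244696, -0.02174891,  0.01833516]), 'grasp_force': 0.0, 'opening': 0.9967254345232592}
```

View pics/top0.png

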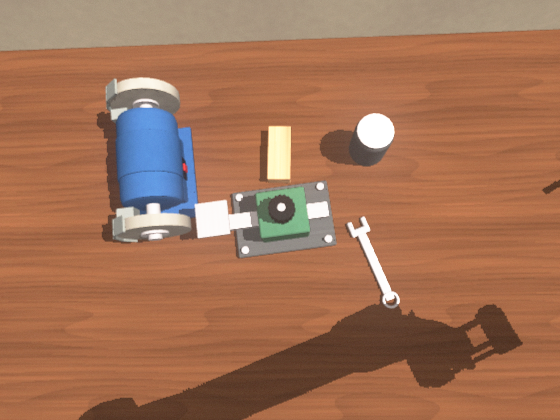

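View pics/scene0.png

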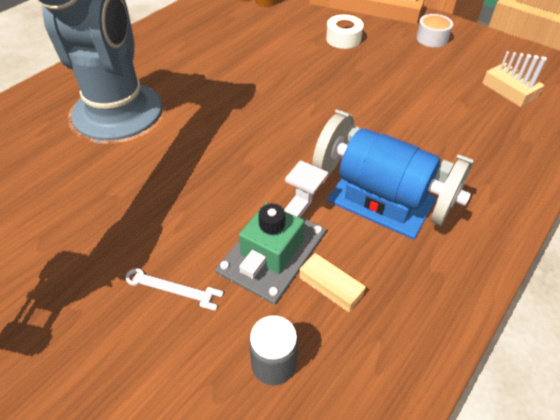

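Top: dial top near (281,207), the jig's plate runs to the left (+y) and the rest plate is at (212,218). Scene: dial top near (272,213). Enlarging both views.

Run:
```python
import cv2,numpy as np
a=cv2.imread("pics/top0.png")[165:265,180:345]; b=cv2.imread("pics/scene0.png")[155:305,210:335]
a=cv2.resize(a,None,fx=4,fy=4,interpolation=2)[:, :660]; cv2.imwrite("pics/ztop.png",a)
b=cv2.resize(b,None,fx=4,fy=4,interpolation=2); cv2.imwrite("pics/zscene.png",b)
```

```text
(no output)
```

View pics/ztop.png

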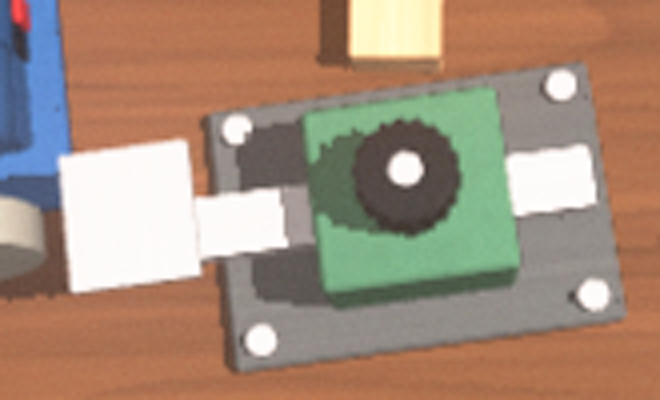

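View pics/zscene.png

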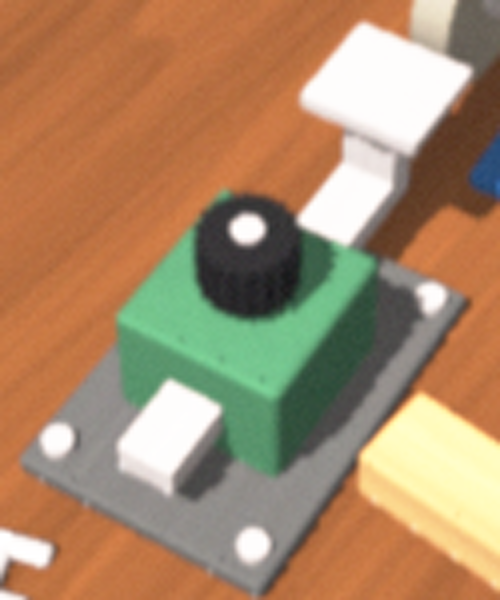

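Crop of top: white cap of the dial at (281.1,207.4) full-frame; scene: (271.7,212.2). Housing top corners are also legible, for yaw.

```bash
cat > h.py <<'E'
import numpy as np
from workcell import *
def ray(n,u,v,z):
    c=calibration(n);V=c["view"];R=V[:3,:3];o=-R.T@V[:3,3]
    d=R.T@np.array([(u-c["cx"])/c["fx"],(v-c["cy"])/c["fy"],1]);return o+d*(z-o[2])/d[2]
E
python3 - <<'E'
from h import *
print(ray("top",281.1,207.4,.116),ray("scene",271.7,212.2,.116))
T=lambda u,v,z:ray("top",180+u/4,165+v/4,z)
H=[T(*p,.077) for p in((303,115),(493,88),(518,268),(330,290))]
P=[T(*p,.012) for p in((207,117),(583,63),(625,315),(236,360))]
R=[T(*p,.099) for p in((60,155),(187,140),(200,275),(70,293))]
S=lambda u,v,z:ray("scene",210+u/4,155+v/4,z)
PS=[S(*p,.012) for p in((22,460),(262,590),(468,300))]
for Q in(H,P,R):
    Q=np.array(Q)[:,:2];print(Q.mean(0));E=np.roll(Q,-1,0)-Q;print(np.linalg.norm(E,axis=1),np.degrees(np.arctan2(E[:,1],E[:,0])))
print(PS,P)
E
```

```text
[ 0.55847691 -0.09502266  0.116     ] [ 0.5594423  -0.09411796  0.116     ]
[ 0.55765092 -0.09647064]
[0.08667059 0.08270501 0.08363283 0.08076772] [ -83.16895023 -173.90794742   95.49156184    8.24565561]
[ 0.55930114 -0.0950999 ]
[0.18760904 0.1260675  0.18760785 0.12128859] [ -83.08711411 -173.03717315   95.45321765    6.99411352]
[0.54475059 0.02552089]
[0.05621705 0.0601107  0.05669745 0.06134312] [ -84.55375727 -174.12159059   96.6934987     5.43356667]
[array([ 0.50966533, -0.19520115,  0.012     ]), array([ 0.63564927, -0.18008545,  0.012     ]), array([0.61522902, 0.00475997, 0.012     ])] [array([0.60939177, 0.00553558, 0.012     ]), array([ 0.63197241, -0.1807096 ,  0.012     ]), array([ 0.50683466, -0.19599217,  0.012     ]), array([ 0.48900573, -0.00923341,  0.012     ])]
```

>>> play_rows:
  angular:
    - [0,0,0.05]
    - [0,0,0.15]
    - [0,0,0.25]
    - [0,0,0.35]
    - [0,0,0.45]
    - [0,0,0.55]
    - [0,0,0.65]
    - [0,0,0.75]
    - [0,0,0.85]
    - [0,0,0.9]
  offset:
    - [10,19,0]
    - [30,57,0]
    - [50,94,0]
    - [72,136,0]
    - [94,176,0]
    - [116,217,0]
    - [138,258,0]
    - [160,300,0]
    - [180,338,0]
    - [200,376,0]
  fingers: [1,1,1,1,1,1,1,1,1,1]
  grip_force: 5

```text
clock: 1.1
ee_pos: [0.4835, -0.2349, 0.2414]
tcp_rot: [-180.0, 0.0, 76.5]
ft_force: [0.8, -0.5, 0.1]
opening: 0.999
grasp_force: 0.0
```

```bash
python3 -c "
from h import *
s=get_state();print(s['joints'],s['ee_pos'],s['tcp_rot'])"
```

```text
[ 40.28059027  15.66455386 -22.80661312 105.56813531   6.9351724
  60.14003043   1.31191604] [ 0.48345858 -0.23494711  0.2413815 ] [-1.79980265e+02  1.63100313e-03  7.65410208e+01]
```

>>> play_rows:
  angular:
    - [0,0,0.08]
    - [0,0,0.16]
    - [0,0,0.24]
    - [0,0,0.32]
    - [0,0,0.4]
    - [0,0,0.48]
    - [0,0,0.56]
    - [0,0,0.6]
    - [0,0,0.6]
    - [0,0,0.6]
  offset:
    - [15,30,0]
    - [30,56,0]
    - [45,84,0]
    - [60,112,0]
    - [70,130,0]
    - [75.5,140.3,0]
    - [75.5,140.3,-20]
    - [75.5,140.3,-45]
    - [75.5,140.3,-60]
    - [75.5,140.3,-60]
  fingers: [1,1,1,1,1,1,1,1,1,1]

```text
clock: 2.1
ee_pos: [0.5569, -0.0966, 0.1791]
tcp_rot: [-179.7, -0.2, 110.7]
ft_force: [0.2, -0.3, -0.4]
opening: 1.002
grasp_force: 0.0
```

```bash
python3 -c "
from h import *
import cv2
s=get_state();print(s['joints'],s['ee_pos'],s['tcp_rot'],s['ft_force'],s['wrist_torque'])
c=calibration('wrist');im=snapshot('wrist');cv2.imwrite('pics/w1.png',im)
V=c['view']
for p in((.559,-.0946,.115),(.559,-.0946,.077)):
  q=V[:3,:3]@np.array(p)+V[:3,3];print(q,c['fx']*q[0]/q[2]+c['cx'],c['fy']*q[1]/q[2]+c['cy'])"
```

```text
[ 29.8778828   23.63208578 -31.31924843 105.34550652  14.61272257
  55.34883259  12.93037713] [ 0.5568936  -0.09663485  0.17911777] [-1.79741174e+02 -1.53886634e-01  1.10684502e+02] [ 0.21475036 -0.33840554 -0.44532692] [ 0.01522482 -0.13392111 -0.00884503]
[0.00343445 0.01321097 0.21793926] 279.11774228260515 224.9720157526218
[0.00359921 0.0035045  0.2546783 ] 278.59250095898307 209.83920878845248
```

View pics/w1.png

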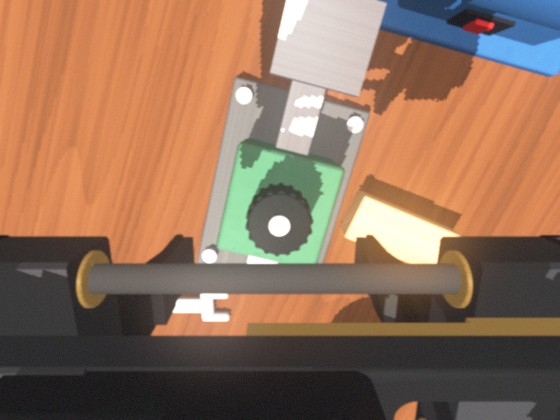

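The wrist view shows the dial's cap at (279,226), against a predicted (279,225), so the position is good to about 0.5 mm. Descending.

>>> play_rows:
  angular:
    - [0,0,0]
    - [0,0,0]
    - [0,0,0]
    - [0,0,0]
    - [0,0,0]
    - [0,0,0]
    - [0,0,0]
    - [0,0,0]
    - [0,0,0]
    - [0,0,0]
  offset:
    - [0,0,-15]
    - [0,0,-30]
    - [0,0,-45]
    - [0,0,-60]
    - [0,0,-70]
    - [0,0,-76]
    - [0,0,-76]
    - [0,0,-76]
    - [0,0,-76]
    - [0,0,-76]
  fingers: [1,1,1,1,1,1,1,1,1,1]

```text
clock: 3.15
ee_pos: [0.5591, -0.0965, 0.1062]
tcp_rot: [179.9, 0.0, 110.7]
ft_force: [0.1, -0.2, 0.1]
opening: 0.996
grasp_force: 0.0
```

```bash
python3 -c "
from h import *
s=get_state();print(s['ee_pos'],s['tcp_rot'],s['ft_force'],s['wrist_torque'])"
```

```text
[ 0.5590681  -0.09650221  0.1062219 ] [1.79934709e+02 3.74706263e-02 1.10737289e+02] [ 0.10438612 -0.20232322  0.07218881] [-0.01195441 -0.13187106  0.03650263]
```

>>> play_rows:
  angular:
    - [0,0,0]
    - [0,0,0]
    - [0,0,0]
    - [0,0,0]
    - [0,0,0]
    - [0,0,0]
    - [0,0,0]
    - [0,0,0]
    - [0,0,0]
    - [0,0,0]
  offset:
    - [0,2,-2]
    - [0,2,-2]
    - [0,2,-2]
    - [0,2,-2]
    - [0,2,-2]
    - [0,2,-2]
    - [0,2,-2]
    - [0,2,-2]
    - [0,2,-2]
    - [0,2,-2]
  fingers: [1,1,0.6,0.5,0.4,0.3,0.3,0.3,0.3,0.3]
  grip_force: 20

```text
clock: 4.15
ee_pos: [0.5591, -0.0943, 0.1036]
tcp_rot: [179.9, 0.0, 110.8]
ft_force: [1.9, 0.9, -1.8]
opening: 0.501
grasp_force: 20.0
```

```bash
cat > st.py <<'E'
from h import *
def g():
    s=get_state(); return np.round(np.r_[s['clock'],s['ee_pos']*1e3,s['tcp_rot'],s['ft_force'],s['wrist_torque'],s['grasp_force'],s['opening'],s['joints'][6]],3)
np.set_printoptions(suppress=True,linewidth=200)
print(g())
E
python3 st.py;python3 st.py
```

```text
[  4.15  559.142 -94.295 103.612 179.932   0.004 110.751   1.863   0.869  -1.831   0.04   -0.487  -0.02   19.998   0.501   9.184]
[  4.15  559.142 -94.295 103.612 179.932   0.004 110.751   1.863   0.869  -1.831   0.04   -0.487  -0.02   19.998   0.501   9.184]
```

>>> play_rows:
  angular:
    - [0,0,-0.05]
    - [0,0,-0.1]
    - [0,0,-0.15]
    - [0,0,-0.2]
    - [0,0,-0.25]
    - [0,0,-0.3]
    - [0,0,-0.35]
    - [0,0,-0.4]
    - [0,0,-0.436]
    - [0,0,-0.436]
  offset:
    - [0,0,0]
    - [0,0,0]
    - [0,0,0]
    - [0,0,0]
    - [0,0,0]
    - [0,0,0]
    - [0,0,0]
    - [0,0,0]
    - [0,0,0]
    - [0,0,0]
  fingers: [0.3,0.3,0.3,0.3,0.3,0.3,0.3,0.3,0.3,0.3]

```text
clock: 5.15
ee_pos: [0.5591, -0.0943, 0.1036]
tcp_rot: [179.9, -0.0, 85.8]
ft_force: [2.5, 0.2, -1.5]
opening: 0.498
grasp_force: 20.0
```

```bash
python3 st.py
```

```text
[  5.15  559.142 -94.261 103.61  179.936  -0.006  85.805   2.487   0.241  -1.513   0.061  -0.565   0.131  19.999   0.498 -12.174]
```

The torque change of about +0.15 N m at a quarter click matches the model, and the yaw tracks without slipping. Advancing to 33°, just before the earliest possible touch.

>>> play_rows:
  angular:
    - [0,0,-0.03]
    - [0,0,-0.06]
    - [0,0,-0.09]
    - [0,0,-0.11]
    - [0,0,-0.13]
    - [0,0,-0.14]
    - [0,0,-0.14]
    - [0,0,-0.14]
    - [0,0,-0.14]
    - [0,0,-0.14]
  offset:
    - [0,0,0]
    - [0,0,0]
    - [0,0,0]
    - [0,0,0]
    - [0,0,0]
    - [0,0,0]
    - [0,0,0]
    - [0,0,0]
    - [0,0,0]
    - [0,0,0]
  fingers: [0.3,0.3,0.3,0.3,0.3,0.3,0.3,0.3,0.3,0.3]

```text
clock: 6.15
ee_pos: [0.5591, -0.0943, 0.1037]
tcp_rot: [179.9, -0.0, 77.7]
ft_force: [5.0, 0.5, -3.8]
opening: 0.502
grasp_force: 20.0
```

```bash
cat >> st.py <<'E'
s=get_state();d=110.75-s['tcp_rot'][2];print("deg",d,"tz",s['wrist_torque'][2]+.01,"model",.14*np.sin(np.radians(18*d))+.015)
E
python3 st.py
python3 - <<'E'
import cv2
from workcell import *
im=snapshot("top"); t=cv2.resize(im[185:260,100:250],None,fx=5,fy=5,interpolation=2)
cv2.imwrite("pics/gap.png",t)
E
```

```text
[  6.15  559.142 -94.3   103.658 179.937  -0.038  77.71    4.958   0.542  -3.833   0.228  -1.113  -0.19   19.998   0.502 -19.089]
deg 33.04047528652168 tz -0.179788702592504 model -0.09929956751761151
```

View pics/gap.png

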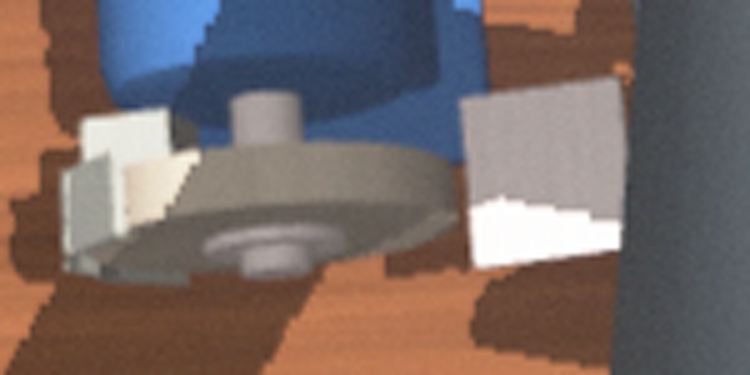

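The gap shows as about 7 crop pixels, roughly 2–3 mm, so the touch is near; torque is not yet conclusive. Using small steps from here.

>>> play_rows:
  angular:
    - [0,0,-0.005]
    - [0,0,-0.01]
    - [0,0,-0.015]
    - [0,0,-0.02]
    - [0,0,-0.02]
    - [0,0,-0.02]
    - [0,0,-0.02]
    - [0,0,-0.02]
    - [0,0,-0.02]
    - [0,0,-0.02]
  offset:
    - [0,0,0]
    - [0,0,0]
    - [0,0,0]
    - [0,0,0]
    - [0,0,0]
    - [0,0,0]
    - [0,0,0]
    - [0,0,0]
    - [0,0,0]
    - [0,0,0]
  fingers: [0.3,0.3,0.3,0.3,0.3,0.3,0.3,0.3,0.3,0.3]

```text
clock: 7.2
ee_pos: [0.5592, -0.0943, 0.1036]
tcp_rot: [179.9, -0.0, 76.6]
ft_force: [5.2, 0.6, -3.7]
opening: 0.5
grasp_force: 20.0
```

```bash
python3 st.py
```

```text
[  7.2   559.156 -94.281 103.641 179.938  -0.041  76.564   5.244   0.599  -3.702   0.232  -1.152  -0.158  19.998   0.5   -20.072]
deg 34.186267323841435 tz -0.14803751540827095 model -0.12045017370773899
```

>>> play_rows:
  angular:
    - [0,0,-0.005]
    - [0,0,-0.01]
    - [0,0,-0.015]
    - [0,0,-0.02]
    - [0,0,-0.02]
    - [0,0,-0.02]
    - [0,0,-0.02]
    - [0,0,-0.02]
    - [0,0,-0.02]
    - [0,0,-0.02]
  offset:
    - [0,0,0]
    - [0,0,0]
    - [0,0,0]
    - [0,0,0]
    - [0,0,0]
    - [0,0,0]
    - [0,0,0]
    - [0,0,0]
    - [0,0,0]
    - [0,0,0]
  fingers: [0.3,0.3,0.3,0.3,0.3,0.3,0.3,0.3,0.3,0.3]

```text
clock: 8.2
ee_pos: [0.5592, -0.0943, 0.1037]
tcp_rot: [179.9, -0.0, 75.4]
ft_force: [4.9, 0.9, -3.9]
opening: 0.5
grasp_force: 20.0
```

```bash
python3 st.py
```

```text
[  8.2   559.153 -94.305 103.668 179.937  -0.042  75.413   4.917   0.889  -3.88    0.28   -1.081  -0.139  19.998   0.5   -21.056]
deg 35.33736944763935 tz -0.12858807853496196 model -0.12421439778875819
```

>>> play_rows:
  angular:
    - [0,0,-0.005]
    - [0,0,-0.01]
    - [0,0,-0.015]
    - [0,0,-0.02]
    - [0,0,-0.02]
    - [0,0,-0.02]
    - [0,0,-0.02]
    - [0,0,-0.02]
    - [0,0,-0.02]
    - [0,0,-0.02]
  offset:
    - [0,0,0]
    - [0,0,0]
    - [0,0,0]
    - [0,0,0]
    - [0,0,0]
    - [0,0,0]
    - [0,0,0]
    - [0,0,0]
    - [0,0,0]
    - [0,0,0]
  fingers: [0.3,0.3,0.3,0.3,0.3,0.3,0.3,0.3,0.3,0.3]

```text
clock: 9.2
ee_pos: [0.5591, -0.0943, 0.1036]
tcp_rot: [179.9, -0.0, 74.3]
ft_force: [4.8, 0.5, -4.2]
opening: 0.498
grasp_force: 20.0
```

```bash
python3 st.py
```

```text
[  9.2   559.146 -94.313 103.641 179.939  -0.042  74.271   4.832   0.475  -4.228   0.228  -1.06   -0.211  19.998   0.498 -22.035]
deg 36.47916533729685 tz -0.2010389032558364 model -0.11015425539849748
```

>>> play_rows:
  angular:
    - [0,0,-0.005]
    - [0,0,-0.01]
    - [0,0,-0.015]
    - [0,0,-0.02]
    - [0,0,-0.02]
    - [0,0,-0.02]
    - [0,0,-0.02]
    - [0,0,-0.02]
    - [0,0,-0.02]
    - [0,0,-0.02]
  offset:
    - [0,0,0]
    - [0,0,0]
    - [0,0,0]
    - [0,0,0]
    - [0,0,0]
    - [0,0,0]
    - [0,0,0]
    - [0,0,0]
    - [0,0,0]
    - [0,0,0]
  fingers: [0.3,0.3,0.3,0.3,0.3,0.3,0.3,0.3,0.3,0.3]

```text
clock: 10.2
ee_pos: [0.5591, -0.0943, 0.1037]
tcp_rot: [179.9, -0.0, 73.1]
ft_force: [4.3, 0.8, -4.6]
opening: 0.498
grasp_force: 20.0
```

```bash
python3 st.py
```

```text
[ 10.2   559.135 -94.277 103.654 179.941  -0.042  73.134   4.319   0.807  -4.559   0.186  -1.082  -0.139  19.998   0.498 -23.014]
deg 37.615863395086876 tz -0.12925368381271152 model -0.08032679916176785
```

>>> play_rows:
  angular:
    - [0,0,-0.005]
    - [0,0,-0.01]
    - [0,0,-0.015]
    - [0,0,-0.02]
    - [0,0,-0.02]
    - [0,0,-0.02]
    - [0,0,-0.02]
    - [0,0,-0.02]
    - [0,0,-0.02]
    - [0,0,-0.02]
  offset:
    - [0,0,0]
    - [0,0,0]
    - [0,0,0]
    - [0,0,0]
    - [0,0,0]
    - [0,0,0]
    - [0,0,0]
    - [0,0,0]
    - [0,0,0]
    - [0,0,0]
  fingers: [0.3,0.3,0.3,0.3,0.3,0.3,0.3,0.3,0.3,0.3]

```text
clock: 11.2
ee_pos: [0.5591, -0.0943, 0.1037]
tcp_rot: [179.9, -0.0, 72.0]
ft_force: [5.4, 0.9, -3.6]
opening: 0.498
grasp_force: 20.0
```

```bash
python3 st.py
```

```text
[ 11.2   559.146 -94.309 103.665 179.939  -0.04   71.998   5.39    0.862  -3.566   0.175  -1.112  -0.103  19.998   0.498 -23.99 ]
deg 38.75249152672308 tz -0.09291735514379147 model -0.038474422574911044
```

>>> play_rows:
  angular:
    - [0,0,-0.005]
    - [0,0,-0.01]
    - [0,0,-0.015]
    - [0,0,-0.02]
    - [0,0,-0.02]
    - [0,0,-0.02]
    - [0,0,-0.02]
    - [0,0,-0.02]
    - [0,0,-0.02]
    - [0,0,-0.02]
  offset:
    - [0,0,0]
    - [0,0,0]
    - [0,0,0]
    - [0,0,0]
    - [0,0,0]
    - [0,0,0]
    - [0,0,0]
    - [0,0,0]
    - [0,0,0]
    - [0,0,0]
  fingers: [0.3,0.3,0.3,0.3,0.3,0.3,0.3,0.3,0.3,0.3]

```text
clock: 12.2
ee_pos: [0.5591, -0.0943, 0.1037]
tcp_rot: [179.9, -0.0, 70.9]
ft_force: [4.7, -0.2, -4.2]
opening: 0.502
grasp_force: 20.0
```

```bash
python3 st.py
```

```text
[ 12.2   559.143 -94.323 103.658 179.939  -0.035  70.864   4.674  -0.189  -4.178   0.166  -1.098  -0.013  19.998   0.502 -24.967]
deg 39.885784539232404 tz -0.0031506415074668455 model 0.00997761955211732
```

>>> play_rows:
  angular:
    - [0,0,-0.005]
    - [0,0,-0.01]
    - [0,0,-0.015]
    - [0,0,-0.02]
    - [0,0,-0.02]
    - [0,0,-0.02]
    - [0,0,-0.02]
    - [0,0,-0.02]
    - [0,0,-0.02]
    - [0,0,-0.02]
  offset:
    - [0,0,0]
    - [0,0,0]
    - [0,0,0]
    - [0,0,0]
    - [0,0,0]
    - [0,0,0]
    - [0,0,0]
    - [0,0,0]
    - [0,0,0]
    - [0,0,0]
  fingers: [0.3,0.3,0.3,0.3,0.3,0.3,0.3,0.3,0.3,0.3]

```text
clock: 13.2
ee_pos: [0.5592, -0.0943, 0.1037]
tcp_rot: [179.9, -0.0, 69.7]
ft_force: [5.2, 0.8, -3.8]
opening: 0.5
grasp_force: 20.0
```

```bash
python3 st.py
```

```text
[ 13.2   559.155 -94.294 103.673 179.938  -0.035  69.734   5.152   0.782  -3.806   0.22   -1.115   0.043  19.998   0.5   -25.941]
deg 41.01579190978565 tz 0.05259441433949956 model 0.05892241415380573
```

>>> play_rows:
  angular:
    - [0,0,-0.005]
    - [0,0,-0.01]
    - [0,0,-0.015]
    - [0,0,-0.02]
    - [0,0,-0.02]
    - [0,0,-0.02]
    - [0,0,-0.02]
    - [0,0,-0.02]
    - [0,0,-0.02]
    - [0,0,-0.02]
  offset:
    - [0,0,0]
    - [0,0,0]
    - [0,0,0]
    - [0,0,0]
    - [0,0,0]
    - [0,0,0]
    - [0,0,0]
    - [0,0,0]
    - [0,0,0]
    - [0,0,0]
  fingers: [0.3,0.3,0.3,0.3,0.3,0.3,0.3,0.3,0.3,0.3]

```text
clock: 14.2
ee_pos: [0.5591, -0.0943, 0.1037]
tcp_rot: [179.9, -0.0, 68.6]
ft_force: [3.9, 0.9, -3.8]
opening: 0.499
grasp_force: 20.0
```

```bash
python3 st.py
```

```text
[ 14.2   559.143 -94.323 103.672 179.939  -0.032  68.597   3.918   0.911  -3.85    0.189  -1.099   0.058  19.998   0.499 -26.919]
deg 42.152792473707365 tz 0.06758110455666089 model 0.1026297901915474
```

>>> play_rows:
  angular:
    - [0,0,-0.005]
    - [0,0,-0.01]
    - [0,0,-0.015]
    - [0,0,-0.02]
    - [0,0,-0.02]
    - [0,0,-0.02]
    - [0,0,-0.02]
    - [0,0,-0.02]
    - [0,0,-0.02]
    - [0,0,-0.02]
  offset:
    - [0,0,0]
    - [0,0,0]
    - [0,0,0]
    - [0,0,0]
    - [0,0,0]
    - [0,0,0]
    - [0,0,0]
    - [0,0,0]
    - [0,0,0]
    - [0,0,0]
  fingers: [0.3,0.3,0.3,0.3,0.3,0.3,0.3,0.3,0.3,0.3]

```text
clock: 15.2
ee_pos: [0.5591, -0.0943, 0.1037]
tcp_rot: [179.9, -0.0, 67.5]
ft_force: [4.8, 0.7, -4.2]
opening: 0.497
grasp_force: 20.0
```

```bash
python3 st.py
```

```text
[ 15.2   559.129 -94.295 103.681 179.94   -0.031  67.46    4.792   0.724  -4.199   0.212  -1.095   0.143  19.998   0.497 -27.898]
deg 43.289512831324345 tz 0.1532677116002919 model 0.13526843495612467
```

>>> play_rows:
  angular:
    - [0,0,-0.005]
    - [0,0,-0.01]
    - [0,0,-0.015]
    - [0,0,-0.02]
    - [0,0,-0.02]
    - [0,0,-0.02]
    - [0,0,-0.02]
    - [0,0,-0.02]
    - [0,0,-0.02]
    - [0,0,-0.02]
  offset:
    - [0,0,0]
    - [0,0,0]
    - [0,0,0]
    - [0,0,0]
    - [0,0,0]
    - [0,0,0]
    - [0,0,0]
    - [0,0,0]
    - [0,0,0]
    - [0,0,0]
  fingers: [0.3,0.3,0.3,0.3,0.3,0.3,0.3,0.3,0.3,0.3]

```text
clock: 16.2
ee_pos: [0.5592, -0.0943, 0.1037]
tcp_rot: [179.9, -0.0, 66.3]
ft_force: [4.9, 1.4, -3.5]
opening: 0.5
grasp_force: 20.0
```

```bash
python3 st.py
```

```text
[ 16.2   559.157 -94.272 103.658 179.938  -0.034  66.321   4.895   1.392  -3.535   0.19   -1.103   0.073  19.998   0.5   -28.878]
deg 44.42873567532742 tz 0.08272295750613166 model 0.15275143210643982
```

>>> play_rows:
  angular:
    - [0,0,-0.005]
    - [0,0,-0.01]
    - [0,0,-0.015]
    - [0,0,-0.02]
    - [0,0,-0.02]
    - [0,0,-0.02]
    - [0,0,-0.02]
    - [0,0,-0.02]
    - [0,0,-0.02]
    - [0,0,-0.02]
  offset:
    - [0,0,0]
    - [0,0,0]
    - [0,0,0]
    - [0,0,0]
    - [0,0,0]
    - [0,0,0]
    - [0,0,0]
    - [0,0,0]
    - [0,0,0]
    - [0,0,0]
  fingers: [0.3,0.3,0.3,0.3,0.3,0.3,0.3,0.3,0.3,0.3]

```text
clock: 17.2
ee_pos: [0.5591, -0.0943, 0.1037]
tcp_rot: [179.9, -0.0, 65.2]
ft_force: [5.1, 0.5, -4.1]
opening: 0.5
grasp_force: 20.0
```

```bash
python3 st.py
```

```text
[ 17.2   559.143 -94.303 103.665 179.94   -0.033  65.175   5.126   0.45   -4.137   0.119  -1.042   0.146  19.998   0.5   -29.859]
deg 45.575371660347756 tz 0.15628623042678208 model 0.15271907029406923
```

>>> play_rows:
  angular:
    - [0,0,-0.005]
    - [0,0,-0.01]
    - [0,0,-0.015]
    - [0,0,-0.02]
    - [0,0,-0.02]
    - [0,0,-0.02]
    - [0,0,-0.02]
    - [0,0,-0.02]
    - [0,0,-0.02]
    - [0,0,-0.02]
  offset:
    - [0,0,0]
    - [0,0,0]
    - [0,0,0]
    - [0,0,0]
    - [0,0,0]
    - [0,0,0]
    - [0,0,0]
    - [0,0,0]
    - [0,0,0]
    - [0,0,0]
  fingers: [0.3,0.3,0.3,0.3,0.3,0.3,0.3,0.3,0.3,0.3]

```text
clock: 18.2
ee_pos: [0.5591, -0.0943, 0.1037]
tcp_rot: [179.9, -0.0, 64.0]
ft_force: [5.5, 0.2, -3.4]
opening: 0.5
grasp_force: 20.0
```

```bash
python3 st.py
```

```text
[ 18.2   559.114 -94.3   103.657 179.944  -0.033  64.028   5.499   0.153  -3.371   0.194  -1.086   0.183  19.998   0.5   -30.843]
deg 46.72238020282275 tz 0.192710814730221 model 0.13499984328583664
```

>>> play_rows:
  angular:
    - [0,0,-0.005]
    - [0,0,-0.01]
    - [0,0,-0.015]
    - [0,0,-0.015]
    - [0,0,-0.015]
    - [0,0,-0.015]
    - [0,0,-0.015]
    - [0,0,-0.015]
    - [0,0,-0.015]
    - [0,0,-0.015]
  offset:
    - [0,0,0]
    - [0,0,0]
    - [0,0,0]
    - [0,0,0]
    - [0,0,0]
    - [0,0,0]
    - [0,0,0]
    - [0,0,0]
    - [0,0,0]
    - [0,0,0]
  fingers: [0.3,0.3,0.3,0.3,0.3,0.3,0.3,0.3,0.3,0.3]

```text
clock: 19.2
ee_pos: [0.5591, -0.0943, 0.1037]
tcp_rot: [179.9, -0.0, 63.2]
ft_force: [5.0, -0.3, -3.6]
opening: 0.504
grasp_force: 20.0
```

```bash
python3 st.py
```

```text
[ 19.2   559.13  -94.303 103.676 179.942  -0.037  63.158   5.001  -0.289  -3.569   0.154  -1.057   0.132  19.998   0.504 -31.588]
deg 47.5916137310268 tz 0.1416461820844172 model 0.11110514007047402
```

No contact in the first window. Moving to 53°, short of the next.

>>> play_rows:
  angular:
    - [0,0,-0.02]
    - [0,0,-0.04]
    - [0,0,-0.06]
    - [0,0,-0.08]
    - [0,0,-0.095]
    - [0,0,-0.095]
    - [0,0,-0.095]
    - [0,0,-0.095]
    - [0,0,-0.095]
    - [0,0,-0.095]
  offset:
    - [0,0,0]
    - [0,0,0]
    - [0,0,0]
    - [0,0,0]
    - [0,0,0]
    - [0,0,0]
    - [0,0,0]
    - [0,0,0]
    - [0,0,0]
    - [0,0,0]
  fingers: [0.3,0.3,0.3,0.3,0.3,0.3,0.3,0.3,0.3,0.3]

```text
clock: 20.2
ee_pos: [0.5591, -0.0943, 0.1036]
tcp_rot: [180.0, -0.1, 57.7]
ft_force: [5.3, 1.1, -3.6]
opening: 0.502
grasp_force: 20.0
```

```bash
python3 st.py
```

```text
[ 20.2   559.134 -94.316 103.648 179.957  -0.054  57.652   5.321   1.14   -3.582   0.198  -1.063  -0.132  19.998   0.502 -36.291]
deg 53.09835027678957 tz -0.12227695245189486 model -0.10075048085669601
```

>>> play_rows:
  angular:
    - [0,0,-0.005]
    - [0,0,-0.01]
    - [0,0,-0.015]
    - [0,0,-0.02]
    - [0,0,-0.02]
    - [0,0,-0.02]
    - [0,0,-0.02]
    - [0,0,-0.02]
    - [0,0,-0.02]
    - [0,0,-0.02]
  offset:
    - [0,0,0]
    - [0,0,0]
    - [0,0,0]
    - [0,0,0]
    - [0,0,0]
    - [0,0,0]
    - [0,0,0]
    - [0,0,0]
    - [0,0,0]
    - [0,0,0]
  fingers: [0.3,0.3,0.3,0.3,0.3,0.3,0.3,0.3,0.3,0.3]

```text
clock: 21.2
ee_pos: [0.5591, -0.0943, 0.1037]
tcp_rot: [180.0, -0.1, 56.5]
ft_force: [4.9, 0.6, -3.2]
opening: 0.499
grasp_force: 20.0
```

```bash
python3 st.py
```

```text
[ 21.2   559.128 -94.324 103.672 179.956  -0.056  56.499   4.878   0.59   -3.196   0.216  -1.093  -0.215  19.998   0.499 -37.279]
deg 54.25091727428435 tz -0.20460999830870336 model -0.12114120128331836
```

>>> play_rows:
  angular:
    - [0,0,-0.005]
    - [0,0,-0.01]
    - [0,0,-0.015]
    - [0,0,-0.02]
    - [0,0,-0.02]
    - [0,0,-0.02]
    - [0,0,-0.02]
    - [0,0,-0.02]
    - [0,0,-0.02]
    - [0,0,-0.02]
  offset:
    - [0,0,0]
    - [0,0,0]
    - [0,0,0]
    - [0,0,0]
    - [0,0,0]
    - [0,0,0]
    - [0,0,0]
    - [0,0,0]
    - [0,0,0]
    - [0,0,0]
  fingers: [0.3,0.3,0.3,0.3,0.3,0.3,0.3,0.3,0.3,0.3]

```text
clock: 22.2
ee_pos: [0.5591, -0.0943, 0.1037]
tcp_rot: [180.0, -0.1, 55.4]
ft_force: [4.4, 1.2, -3.7]
opening: 0.501
grasp_force: 20.0
```

```bash
python3 st.py
```

```text
[ 22.2   559.13  -94.323 103.658 179.959  -0.058  55.353   4.351   1.237  -3.713   0.214  -1.064  -0.17   19.998   0.501 -38.261]
deg 55.396602061720856 tz -0.16015342605360466 model -0.12391470998431474
```

>>> play_rows:
  angular:
    - [0,0,-0.005]
    - [0,0,-0.01]
    - [0,0,-0.015]
    - [0,0,-0.02]
    - [0,0,-0.02]
    - [0,0,-0.02]
    - [0,0,-0.02]
    - [0,0,-0.02]
    - [0,0,-0.02]
    - [0,0,-0.02]
  offset:
    - [0,0,0]
    - [0,0,0]
    - [0,0,0]
    - [0,0,0]
    - [0,0,0]
    - [0,0,0]
    - [0,0,0]
    - [0,0,0]
    - [0,0,0]
    - [0,0,0]
  fingers: [0.3,0.3,0.3,0.3,0.3,0.3,0.3,0.3,0.3,0.3]

```text
clock: 23.2
ee_pos: [0.5591, -0.0943, 0.1037]
tcp_rot: [180.0, -0.1, 54.2]
ft_force: [3.9, 0.2, -3.7]
opening: 0.501
grasp_force: 20.0
```

```bash
python3 st.py
```

```text
[ 23.2   559.138 -94.297 103.657 179.959  -0.057  54.217   3.885   0.246  -3.741   0.211  -1.09   -0.167  19.998   0.501 -39.242]
deg 56.532915511876055 tz -0.15711417304123348 model -0.10907701389775576
```

>>> play_rows:
  angular:
    - [0,0,-0.005]
    - [0,0,-0.01]
    - [0,0,-0.015]
    - [0,0,-0.02]
    - [0,0,-0.02]
    - [0,0,-0.02]
    - [0,0,-0.02]
    - [0,0,-0.02]
    - [0,0,-0.02]
    - [0,0,-0.02]
  offset:
    - [0,0,0]
    - [0,0,0]
    - [0,0,0]
    - [0,0,0]
    - [0,0,0]
    - [0,0,0]
    - [0,0,0]
    - [0,0,0]
    - [0,0,0]
    - [0,0,0]
  fingers: [0.3,0.3,0.3,0.3,0.3,0.3,0.3,0.3,0.3,0.3]

```text
clock: 24.2
ee_pos: [0.5591, -0.0943, 0.1036]
tcp_rot: [180.0, -0.1, 53.1]
ft_force: [4.8, -0.2, -3.5]
opening: 0.498
grasp_force: 20.0
```

```bash
python3 st.py
```

```text
[ 24.2   559.137 -94.306 103.648 179.96   -0.057  53.074   4.823  -0.17   -3.485   0.238  -1.061  -0.082  19.998   0.498 -40.223]
deg 57.67630649028228 tz -0.07184749901715996 model -0.07836277606713775
```

>>> play_rows:
  angular:
    - [0,0,-0.005]
    - [0,0,-0.01]
    - [0,0,-0.015]
    - [0,0,-0.02]
    - [0,0,-0.02]
    - [0,0,-0.02]
    - [0,0,-0.02]
    - [0,0,-0.02]
    - [0,0,-0.02]
    - [0,0,-0.02]
  offset:
    - [0,0,0]
    - [0,0,0]
    - [0,0,0]
    - [0,0,0]
    - [0,0,0]
    - [0,0,0]
    - [0,0,0]
    - [0,0,0]
    - [0,0,0]
    - [0,0,0]
  fingers: [0.3,0.3,0.3,0.3,0.3,0.3,0.3,0.3,0.3,0.3]

```text
clock: 25.2
ee_pos: [0.5592, -0.0943, 0.1037]
tcp_rot: [180.0, -0.1, 51.9]
ft_force: [4.4, 0.1, -3.3]
opening: 0.498
grasp_force: 20.0
```

```bash
python3 st.py
```

```text
[ 25.2   559.155 -94.315 103.67  179.956  -0.056  51.941   4.39    0.082  -3.253   0.158  -1.133  -0.046  19.998   0.498 -41.199]
deg 58.808989487352854 tz -0.036435150415070026 model -0.03616961889063974
```

>>> play_rows:
  angular:
    - [0,0,-0.005]
    - [0,0,-0.01]
    - [0,0,-0.015]
    - [0,0,-0.02]
    - [0,0,-0.02]
    - [0,0,-0.02]
    - [0,0,-0.02]
    - [0,0,-0.02]
    - [0,0,-0.02]
    - [0,0,-0.02]
  offset:
    - [0,0,0]
    - [0,0,0]
    - [0,0,0]
    - [0,0,0]
    - [0,0,0]
    - [0,0,0]
    - [0,0,0]
    - [0,0,0]
    - [0,0,0]
    - [0,0,0]
  fingers: [0.3,0.3,0.3,0.3,0.3,0.3,0.3,0.3,0.3,0.3]

```text
clock: 26.2
ee_pos: [0.5591, -0.0943, 0.1037]
tcp_rot: [180.0, -0.1, 50.8]
ft_force: [5.8, 0.8, -3.4]
opening: 0.501
grasp_force: 20.0
```

```bash
python3 st.py
```

```text
[ 26.2   559.141 -94.31  103.686 179.955  -0.054  50.808   5.821   0.764  -3.392   0.198  -1.013   0.035  19.998   0.501 -42.175]
deg 59.941611051157636 tz 0.04531622010111131 model 0.012432063917831415
```

>>> play_rows:
  angular:
    - [0,0,-0.005]
    - [0,0,-0.01]
    - [0,0,-0.015]
    - [0,0,-0.02]
    - [0,0,-0.02]
    - [0,0,-0.02]
    - [0,0,-0.02]
    - [0,0,-0.02]
    - [0,0,-0.02]
    - [0,0,-0.02]
  offset:
    - [0,0,0]
    - [0,0,0]
    - [0,0,0]
    - [0,0,0]
    - [0,0,0]
    - [0,0,0]
    - [0,0,0]
    - [0,0,0]
    - [0,0,0]
    - [0,0,0]
  fingers: [0.3,0.3,0.3,0.3,0.3,0.3,0.3,0.3,0.3,0.3]

```text
clock: 27.2
ee_pos: [0.5591, -0.0943, 0.1037]
tcp_rot: [180.0, -0.1, 49.7]
ft_force: [4.1, 0.9, -3.3]
opening: 0.5
grasp_force: 20.0
```

```bash
python3 st.py
```

```text
[ 27.2   559.13  -94.335 103.684 179.954  -0.051  49.675   4.106   0.935  -3.265   0.198  -1.049   0.084  19.998   0.5   -43.153]
deg 61.07514160013837 tz 0.09351211997951143 model 0.06139318043766431
```

>>> play_rows:
  angular:
    - [0,0,-0.005]
    - [0,0,-0.01]
    - [0,0,-0.015]
    - [0,0,-0.02]
    - [0,0,-0.02]
    - [0,0,-0.02]
    - [0,0,-0.02]
    - [0,0,-0.02]
    - [0,0,-0.02]
    - [0,0,-0.02]
  offset:
    - [0,0,0]
    - [0,0,0]
    - [0,0,0]
    - [0,0,0]
    - [0,0,0]
    - [0,0,0]
    - [0,0,0]
    - [0,0,0]
    - [0,0,0]
    - [0,0,0]
  fingers: [0.3,0.3,0.3,0.3,0.3,0.3,0.3,0.3,0.3,0.3]

```text
clock: 28.2
ee_pos: [0.5591, -0.0943, 0.1037]
tcp_rot: [180.0, -0.0, 48.5]
ft_force: [5.0, 1.4, -3.7]
opening: 0.503
grasp_force: 20.0
```

```bash
python3 st.py
```

```text
[ 28.2   559.121 -94.31  103.66  179.957  -0.047  48.542   4.965   1.438  -3.746   0.172  -1.089   0.057  19.998   0.503 -44.13 ]
deg 62.2080726094743 tz 0.06722069413539025 model 0.10451264348760629
```

>>> play_rows:
  angular:
    - [0,0,-0.005]
    - [0,0,-0.01]
    - [0,0,-0.015]
    - [0,0,-0.02]
    - [0,0,-0.02]
    - [0,0,-0.02]
    - [0,0,-0.02]
    - [0,0,-0.02]
    - [0,0,-0.02]
    - [0,0,-0.02]
  offset:
    - [0,0,0]
    - [0,0,0]
    - [0,0,0]
    - [0,0,0]
    - [0,0,0]
    - [0,0,0]
    - [0,0,0]
    - [0,0,0]
    - [0,0,0]
    - [0,0,0]
  fingers: [0.3,0.3,0.3,0.3,0.3,0.3,0.3,0.3,0.3,0.3]

```text
clock: 29.2
ee_pos: [0.5592, -0.0943, 0.1037]
tcp_rot: [180.0, -0.1, 47.4]
ft_force: [5.8, 0.6, -4.0]
opening: 0.499
grasp_force: 20.0
```

```bash
python3 st.py
```

```text
[ 29.2   559.17  -94.287 103.729 179.951  -0.053  47.405   5.754   0.626  -3.997   0.16   -1.095   0.12   19.998   0.499 -45.109]
deg 63.345258077735984 tz 0.13004103807437242 model 0.13650494394507112
```

>>> play_rows:
  angular:
    - [0,0,-0.005]
    - [0,0,-0.01]
    - [0,0,-0.015]
    - [0,0,-0.02]
    - [0,0,-0.02]
    - [0,0,-0.02]
    - [0,0,-0.02]
    - [0,0,-0.02]
    - [0,0,-0.02]
    - [0,0,-0.02]
  offset:
    - [0,0,0]
    - [0,0,0]
    - [0,0,0]
    - [0,0,0]
    - [0,0,0]
    - [0,0,0]
    - [0,0,0]
    - [0,0,0]
    - [0,0,0]
    - [0,0,0]
  fingers: [0.3,0.3,0.3,0.3,0.3,0.3,0.3,0.3,0.3,0.3]

```text
clock: 30.2
ee_pos: [0.5592, -0.0943, 0.1037]
tcp_rot: [180.0, -0.1, 46.3]
ft_force: [5.3, 1.8, -3.7]
opening: 0.5
grasp_force: 20.0
```

```bash
python3 st.py
```

```text
[ 30.2   559.156 -94.294 103.69  179.951  -0.052  46.265   5.28    1.833  -3.724   0.191  -1.066   0.156  19.998   0.5   -46.09 ]
deg 64.4850377446217 tz 0.1656495610046887 model 0.15317189494673922
```

>>> play_rows:
  angular:
    - [0,0,-0.005]
    - [0,0,-0.01]
    - [0,0,-0.015]
    - [0,0,-0.02]
    - [0,0,-0.02]
    - [0,0,-0.02]
    - [0,0,-0.02]
    - [0,0,-0.02]
    - [0,0,-0.02]
    - [0,0,-0.02]
  offset:
    - [0,0,0]
    - [0,0,0]
    - [0,0,0]
    - [0,0,0]
    - [0,0,0]
    - [0,0,0]
    - [0,0,0]
    - [0,0,0]
    - [0,0,0]
    - [0,0,0]
  fingers: [0.3,0.3,0.3,0.3,0.3,0.3,0.3,0.3,0.3,0.3]

```text
clock: 31.2
ee_pos: [0.5591, -0.0943, 0.1037]
tcp_rot: [180.0, -0.0, 45.1]
ft_force: [5.6, 0.8, -3.9]
opening: 0.5
grasp_force: 20.0
```

```bash
python3 st.py
```

```text
[ 31.2   559.13  -94.325 103.686 179.955  -0.05   45.111   5.609   0.781  -3.931   0.165  -1.069   0.117  19.998   0.5   -47.077]
deg 65.63896182953079 tz 0.1266835275080312 model 0.15218881901922782
```

>>> play_rows:
  angular:
    - [0,0,-0.005]
    - [0,0,-0.01]
    - [0,0,-0.015]
    - [0,0,-0.02]
    - [0,0,-0.02]
    - [0,0,-0.02]
    - [0,0,-0.02]
    - [0,0,-0.02]
    - [0,0,-0.02]
    - [0,0,-0.02]
  offset:
    - [0,0,0]
    - [0,0,0]
    - [0,0,0]
    - [0,0,0]
    - [0,0,0]
    - [0,0,0]
    - [0,0,0]
    - [0,0,0]
    - [0,0,0]
    - [0,0,0]
  fingers: [0.3,0.3,0.3,0.3,0.3,0.3,0.3,0.3,0.3,0.3]

```text
clock: 32.2
ee_pos: [0.5591, -0.0943, 0.1037]
tcp_rot: [180.0, -0.1, 44.0]
ft_force: [3.4, 0.9, -4.0]
opening: 0.499
grasp_force: 20.0
```

```bash
python3 st.py
```

```text
[ 32.2   559.141 -94.337 103.705 179.954  -0.052  43.965   3.401   0.947  -4.049   0.178  -1.08    0.116  19.998   0.499 -48.058]
deg 66.78452689351985 tz 0.1255730113313344 model 0.13356916461260415
```

>>> play_rows:
  angular:
    - [0,0,-0.005]
    - [0,0,-0.01]
    - [0,0,-0.015]
    - [0,0,-0.02]
    - [0,0,-0.02]
    - [0,0,-0.02]
    - [0,0,-0.02]
    - [0,0,-0.02]
    - [0,0,-0.02]
    - [0,0,-0.02]
  offset:
    - [0,0,0]
    - [0,0,0]
    - [0,0,0]
    - [0,0,0]
    - [0,0,0]
    - [0,0,0]
    - [0,0,0]
    - [0,0,0]
    - [0,0,0]
    - [0,0,0]
  fingers: [0.3,0.3,0.3,0.3,0.3,0.3,0.3,0.3,0.3,0.3]

```text
clock: 33.2
ee_pos: [0.5591, -0.0943, 0.1037]
tcp_rot: [180.0, -0.1, 42.8]
ft_force: [5.3, 0.2, -4.0]
opening: 0.499
grasp_force: 20.0
```

```bash
python3 st.py
```

```text
[ 33.2   559.136 -94.312 103.689 179.958  -0.053  42.812   5.259   0.209  -3.95    0.137  -1.07    0.059  19.998   0.499 -49.05 ]
deg 67.93779345092761 tz 0.0687302018319965 model 0.09948754077909386
```

>>> play_rows:
  angular:
    - [0,0,-0.02]
    - [0,0,-0.04]
    - [0,0,-0.06]
    - [0,0,-0.08]
    - [0,0,-0.09]
    - [0,0,-0.09]
    - [0,0,-0.09]
    - [0,0,-0.09]
    - [0,0,-0.09]
    - [0,0,-0.09]
  offset:
    - [0,0,0]
    - [0,0,0]
    - [0,0,0]
    - [0,0,0]
    - [0,0,0]
    - [0,0,0]
    - [0,0,0]
    - [0,0,0]
    - [0,0,0]
    - [0,0,0]
  fingers: [0.3,0.3,0.3,0.3,0.3,0.3,0.3,0.3,0.3,0.3]

```text
clock: 34.2
ee_pos: [0.5592, -0.0943, 0.1037]
tcp_rot: [180.0, -0.1, 37.6]
ft_force: [4.8, 0.9, -3.4]
opening: 0.499
grasp_force: 20.0
```

```bash
python3 st.py
python3 - <<'E'
import cv2
from workcell import *
im=snapshot("top"); t=cv2.resize(im[185:260,100:250],None,fx=5,fy=5,interpolation=2)
cv2.imwrite("pics/gap2.png",t)
E
```

```text
[ 34.2   559.154 -94.341 103.687 179.972  -0.068  37.589   4.842   0.904  -3.356   0.221  -1.076  -0.163  19.998   0.499 -53.513]
deg 73.16056964122183 tz -0.15296960817548355 model -0.10226761316295464
```

View pics/gap2.png

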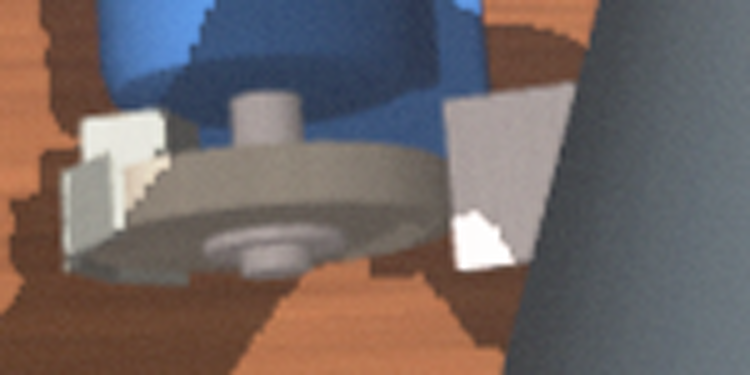

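The rest's edge moved about 17 crop pixels (6 mm, as expected for 40°) and is now visually at the rim. Small steps again.

>>> play_rows:
  angular:
    - [0,0,-0.005]
    - [0,0,-0.01]
    - [0,0,-0.015]
    - [0,0,-0.018]
    - [0,0,-0.018]
    - [0,0,-0.018]
    - [0,0,-0.018]
    - [0,0,-0.018]
    - [0,0,-0.018]
    - [0,0,-0.018]
  offset:
    - [0,0,0]
    - [0,0,0]
    - [0,0,0]
    - [0,0,0]
    - [0,0,0]
    - [0,0,0]
    - [0,0,0]
    - [0,0,0]
    - [0,0,0]
    - [0,0,0]
  fingers: [0.3,0.3,0.3,0.3,0.3,0.3,0.3,0.3,0.3,0.3]

```text
clock: 35.25
ee_pos: [0.5592, -0.0943, 0.1037]
tcp_rot: [180.0, -0.1, 36.6]
ft_force: [5.0, 1.7, -3.4]
opening: 0.497
grasp_force: 20.0
```

```bash
python3 st.py
```

```text
[ 35.25  559.151 -94.302 103.675 179.976  -0.07   36.561   4.956   1.657  -3.387   0.192  -1.109  -0.095  19.998   0.497 -54.396]
deg 74.18890568175851 tz -0.08520542822214115 model -0.12047947004124133
```

>>> play_rows:
  angular:
    - [0,0,-0.005]
    - [0,0,-0.01]
    - [0,0,-0.015]
    - [0,0,-0.015]
    - [0,0,-0.015]
    - [0,0,-0.015]
    - [0,0,-0.015]
    - [0,0,-0.015]
    - [0,0,-0.015]
    - [0,0,-0.015]
  offset:
    - [0,0,0]
    - [0,0,0]
    - [0,0,0]
    - [0,0,0]
    - [0,0,0]
    - [0,0,0]
    - [0,0,0]
    - [0,0,0]
    - [0,0,0]
    - [0,0,0]
  fingers: [0.3,0.3,0.3,0.3,0.3,0.3,0.3,0.3,0.3,0.3]

```text
clock: 36.25
ee_pos: [0.5592, -0.0943, 0.1037]
tcp_rot: [180.0, -0.1, 35.7]
ft_force: [4.2, 0.5, -3.3]
opening: 0.501
grasp_force: 20.0
```

```bash
python3 st.py
```

```text
[ 36.25  559.161 -94.315 103.709 179.976  -0.072  35.696   4.238   0.538  -3.326   0.18   -1.098  -0.152  19.998   0.501 -55.137]
deg 75.05397754643884 tz -0.14157155319552014 model -0.12497987139591317
```

>>> play_rows:
  angular:
    - [0,0,-0.005]
    - [0,0,-0.01]
    - [0,0,-0.015]
    - [0,0,-0.018]
    - [0,0,-0.018]
    - [0,0,-0.018]
    - [0,0,-0.018]
    - [0,0,-0.018]
    - [0,0,-0.018]
    - [0,0,-0.018]
  offset:
    - [0,0,0]
    - [0,0,0]
    - [0,0,0]
    - [0,0,0]
    - [0,0,0]
    - [0,0,0]
    - [0,0,0]
    - [0,0,0]
    - [0,0,0]
    - [0,0,0]
  fingers: [0.3,0.3,0.3,0.3,0.3,0.3,0.3,0.3,0.3,0.3]

```text
clock: 37.25
ee_pos: [0.5591, -0.0943, 0.1037]
tcp_rot: [180.0, -0.1, 34.7]
ft_force: [5.7, 0.4, -3.6]
opening: 0.504
grasp_force: 20.0
```

```bash
python3 st.py
```

```text
[ 37.25  559.144 -94.34  103.7   179.977  -0.068  34.667   5.723   0.409  -3.579   0.222  -1.107  -0.176  19.998   0.504 -56.02 ]
deg 76.08303836613666 tz -0.16643947006246695 model -0.11697413877445363
```

>>> play_rows:
  angular:
    - [0,0,-0.005]
    - [0,0,-0.01]
    - [0,0,-0.015]
    - [0,0,-0.018]
    - [0,0,-0.018]
    - [0,0,-0.018]
    - [0,0,-0.018]
    - [0,0,-0.018]
    - [0,0,-0.018]
    - [0,0,-0.018]
  offset:
    - [0,0,0]
    - [0,0,0]
    - [0,0,0]
    - [0,0,0]
    - [0,0,0]
    - [0,0,0]
    - [0,0,0]
    - [0,0,0]
    - [0,0,0]
    - [0,0,0]
  fingers: [0.3,0.3,0.3,0.3,0.3,0.3,0.3,0.3,0.3,0.3]

```text
clock: 38.25
ee_pos: [0.5591, -0.0944, 0.1037]
tcp_rot: [180.0, -0.1, 33.6]
ft_force: [4.3, 0.5, -3.5]
opening: 0.497
grasp_force: 20.0
```

```bash
python3 st.py
```

```text
[ 38.25  559.132 -94.369 103.678 179.979  -0.066  33.638   4.307   0.512  -3.524   0.184  -1.123  -0.203  19.998   0.497 -56.902]
deg 77.11209718855363 tz -0.19265141781925893 model -0.09529479900368489
```

>>> play_rows:
  angular:
    - [0,0,-0.005]
    - [0,0,-0.01]
    - [0,0,-0.015]
    - [0,0,-0.018]
    - [0,0,-0.018]
    - [0,0,-0.018]
    - [0,0,-0.018]
    - [0,0,-0.018]
    - [0,0,-0.018]
    - [0,0,-0.018]
  offset:
    - [0,0,0]
    - [0,0,0]
    - [0,0,0]
    - [0,0,0]
    - [0,0,0]
    - [0,0,0]
    - [0,0,0]
    - [0,0,0]
    - [0,0,0]
    - [0,0,0]
  fingers: [0.3,0.3,0.3,0.3,0.3,0.3,0.3,0.3,0.3,0.3]

```text
clock: 39.25
ee_pos: [0.5591, -0.0943, 0.1037]
tcp_rot: [180.0, -0.1, 32.6]
ft_force: [5.2, -0.7, -3.9]
opening: 0.5
grasp_force: 20.0
```

```bash
python3 st.py
```

```text
[ 39.25  559.133 -94.323 103.674 179.979  -0.066  32.62    5.187  -0.716  -3.913   0.224  -1.06   -0.023  19.998   0.5   -57.782]
deg 78.12961282583254 tz -0.01346829343774498 model -0.06261106022989274
```

A rise of 0.18 N m against a model change of 0.03 N m may be contact. Confirming with a half step.

>>> play_rows:
  angular:
    - [0,0,-0.003]
    - [0,0,-0.006]
    - [0,0,-0.009]
    - [0,0,-0.009]
    - [0,0,-0.009]
    - [0,0,-0.009]
    - [0,0,-0.009]
    - [0,0,-0.009]
    - [0,0,-0.009]
    - [0,0,-0.009]
  offset:
    - [0,0,0]
    - [0,0,0]
    - [0,0,0]
    - [0,0,0]
    - [0,0,0]
    - [0,0,0]
    - [0,0,0]
    - [0,0,0]
    - [0,0,0]
    - [0,0,0]
  fingers: [0.3,0.3,0.3,0.3,0.3,0.3,0.3,0.3,0.3,0.3]

```text
clock: 40.25
ee_pos: [0.5592, -0.0943, 0.1037]
tcp_rot: [180.0, -0.1, 32.1]
ft_force: [4.8, 0.5, -3.4]
opening: 0.496
grasp_force: 20.0
```

```bash
python3 st.py
```

```text
[ 40.25  559.171 -94.28  103.684 179.978  -0.07   32.112   4.841   0.475  -3.448   0.193  -1.013  -0.042  19.998   0.496 -58.222]
deg 78.63814085453495 tz -0.03220326698672003 model -0.04308699033927507
```

>>> play_rows:
  angular:
    - [0,0,-0.004]
    - [0,0,-0.008]
    - [0,0,-0.012]
    - [0,0,-0.012]
    - [0,0,-0.012]
    - [0,0,-0.012]
    - [0,0,-0.012]
    - [0,0,-0.012]
    - [0,0,-0.012]
    - [0,0,-0.012]
  offset:
    - [0,0,0]
    - [0,0,0]
    - [0,0,0]
    - [0,0,0]
    - [0,0,0]
    - [0,0,0]
    - [0,0,0]
    - [0,0,0]
    - [0,0,0]
    - [0,0,0]
  fingers: [0.3,0.3,0.3,0.3,0.3,0.3,0.3,0.3,0.3,0.3]

```text
clock: 41.25
ee_pos: [0.5592, -0.0943, 0.1037]
tcp_rot: [180.0, -0.1, 31.4]
ft_force: [4.7, 1.0, -3.6]
opening: 0.501
grasp_force: 20.0
```

```bash
python3 st.py
```

```text
[ 41.25  559.154 -94.331 103.712 179.975  -0.067  31.428   4.701   1.042  -3.572   0.2    -1.036  -0.074  19.998   0.501 -58.809]
deg 79.32200778242407 tz -0.06448781886129545 model -0.01459468998830074
```

No contact yet. Continuing.

>>> play_rows:
  angular:
    - [0,0,-0.005]
    - [0,0,-0.01]
    - [0,0,-0.015]
    - [0,0,-0.018]
    - [0,0,-0.018]
    - [0,0,-0.018]
    - [0,0,-0.018]
    - [0,0,-0.018]
    - [0,0,-0.018]
    - [0,0,-0.018]
  offset:
    - [0,0,0]
    - [0,0,0]
    - [0,0,0]
    - [0,0,0]
    - [0,0,0]
    - [0,0,0]
    - [0,0,0]
    - [0,0,0]
    - [0,0,0]
    - [0,0,0]
  fingers: [0.3,0.3,0.3,0.3,0.3,0.3,0.3,0.3,0.3,0.3]

```text
clock: 42.25
ee_pos: [0.5591, -0.0943, 0.1037]
tcp_rot: [180.0, -0.1, 30.4]
ft_force: [5.5, 0.4, -3.5]
opening: 0.504
grasp_force: 20.0
```

```bash
python3 st.py
```

```text
[ 42.25  559.136 -94.313 103.68  179.976  -0.062  30.414   5.5     0.442  -3.532   0.184  -1.051  -0.024  19.998   0.504 -59.685]
deg 80.3360573724605 tz -0.013837889414635455 model 0.029753132653604842
```

>>> play_rows:
  angular:
    - [0,0,-0.005]
    - [0,0,-0.01]
    - [0,0,-0.015]
    - [0,0,-0.018]
    - [0,0,-0.018]
    - [0,0,-0.018]
    - [0,0,-0.018]
    - [0,0,-0.018]
    - [0,0,-0.018]
    - [0,0,-0.018]
  offset:
    - [0,0,0]
    - [0,0,0]
    - [0,0,0]
    - [0,0,0]
    - [0,0,0]
    - [0,0,0]
    - [0,0,0]
    - [0,0,0]
    - [0,0,0]
    - [0,0,0]
  fingers: [0.3,0.3,0.3,0.3,0.3,0.3,0.3,0.3,0.3,0.3]

```text
clock: 43.25
ee_pos: [0.5591, -0.0943, 0.1037]
tcp_rot: [180.0, -0.1, 29.4]
ft_force: [4.7, 1.0, -3.9]
opening: 0.5
grasp_force: 20.0
```

```bash
python3 st.py
```

```text
[ 43.25  559.142 -94.315 103.707 179.974  -0.061  29.391   4.689   1.011  -3.933   0.228  -1.038   0.044  19.998   0.5   -60.567]
deg 81.35901240362126 tz 0.05413217445145177 model 0.07297304649521424
```

>>> play_rows:
  angular:
    - [0,0,-0.005]
    - [0,0,-0.01]
    - [0,0,-0.015]
    - [0,0,-0.018]
    - [0,0,-0.018]
    - [0,0,-0.018]
    - [0,0,-0.018]
    - [0,0,-0.018]
    - [0,0,-0.018]
    - [0,0,-0.018]
  offset:
    - [0,0,0]
    - [0,0,0]
    - [0,0,0]
    - [0,0,0]
    - [0,0,0]
    - [0,0,0]
    - [0,0,0]
    - [0,0,0]
    - [0,0,0]
    - [0,0,0]
  fingers: [0.3,0.3,0.3,0.3,0.3,0.3,0.3,0.3,0.3,0.3]

```text
clock: 44.25
ee_pos: [0.5591, -0.0943, 0.1037]
tcp_rot: [180.0, -0.1, 28.4]
ft_force: [5.1, 0.2, -3.4]
opening: 0.502
grasp_force: 20.0
```

```bash
python3 st.py
```

```text
[ 44.25  559.14  -94.274 103.693 179.97   -0.059  28.392   5.107   0.165  -3.361   0.241  -1.086   0.133  19.998   0.502 -61.436]
deg 82.35782360318288 tz 0.14261493488481602 model 0.10947597412483563
```

>>> play_rows:
  angular:
    - [0,0,-0.005]
    - [0,0,-0.01]
    - [0,0,-0.015]
    - [0,0,-0.015]
    - [0,0,-0.015]
    - [0,0,-0.015]
    - [0,0,-0.015]
    - [0,0,-0.015]
    - [0,0,-0.015]
    - [0,0,-0.015]
  offset:
    - [0,0,0]
    - [0,0,0]
    - [0,0,0]
    - [0,0,0]
    - [0,0,0]
    - [0,0,0]
    - [0,0,0]
    - [0,0,0]
    - [0,0,0]
    - [0,0,0]
  fingers: [0.3,0.3,0.3,0.3,0.3,0.3,0.3,0.3,0.3,0.3]

```text
clock: 45.25
ee_pos: [0.5591, -0.0943, 0.1037]
tcp_rot: [180.0, -0.1, 27.6]
ft_force: [5.2, 0.1, -4.5]
opening: 0.497
grasp_force: 20.0
```

```bash
python3 st.py
```

```text
[ 45.25  559.136 -94.309 103.71  179.961  -0.054  27.564   5.226   0.111  -4.543   0.178  -1.052   0.306  19.998   0.497 -62.158]
deg 83.18649425843071 tz 0.31580257499775893 model 0.13288655814589728
```

Excess is 0.18 N m (about 20 N). Holding still for a second reading.

>>> play_rows:
  angular:
    - [0,0,0]
    - [0,0,0]
    - [0,0,0]
    - [0,0,0]
    - [0,0,0]
    - [0,0,0]
    - [0,0,0]
    - [0,0,0]
    - [0,0,0]
    - [0,0,0]
  offset:
    - [0,0,0]
    - [0,0,0]
    - [0,0,0]
    - [0,0,0]
    - [0,0,0]
    - [0,0,0]
    - [0,0,0]
    - [0,0,0]
    - [0,0,0]
    - [0,0,0]
  fingers: [0.3,0.3,0.3,0.3,0.3,0.3,0.3,0.3,0.3,0.3]

```text
clock: 46.25
ee_pos: [0.5591, -0.0943, 0.1037]
tcp_rot: [180.0, -0.1, 27.6]
ft_force: [4.9, 1.3, -3.4]
opening: 0.5
grasp_force: 20.0
```

```bash
python3 st.py
```

```text
[ 46.25  559.136 -94.283 103.703 179.962  -0.054  27.567   4.888   1.251  -3.421   0.197  -1.046   0.252  19.998   0.5   -62.157]
deg 83.18324942198495 tz 0.2623755736886337 model 0.13280951561299403
```

Contact is confirmed at about 82.5°, so resting place 4. The target is three clicks back, place 1 at 20° (yaw 90.75°), which means turning +63.2° = 1.103 rad.

>>> play_rows:
  angular:
    - [0,0,0.05]
    - [0,0,0.11]
    - [0,0,0.17]
    - [0,0,0.23]
    - [0,0,0.29]
    - [0,0,0.35]
    - [0,0,0.41]
    - [0,0,0.47]
    - [0,0,0.53]
    - [0,0,0.59]
  offset:
    - [0,0,0]
    - [0,0,0]
    - [0,0,0]
    - [0,0,0]
    - [0,0,0]
    - [0,0,0]
    - [0,0,0]
    - [0,0,0]
    - [0,0,0]
    - [0,0,0]
  fingers: [0.3,0.3,0.3,0.3,0.3,0.3,0.3,0.3,0.3,0.3]

```text
clock: 47.25
ee_pos: [0.5591, -0.0943, 0.1037]
tcp_rot: [179.9, -0.0, 61.4]
ft_force: [5.5, 1.6, -3.6]
opening: 0.5
grasp_force: 20.0
```

>>> play_rows:
  angular:
    - [0,0,0.06]
    - [0,0,0.12]
    - [0,0,0.18]
    - [0,0,0.24]
    - [0,0,0.3]
    - [0,0,0.36]
    - [0,0,0.42]
    - [0,0,0.47]
    - [0,0,0.513]
    - [0,0,0.513]
  offset:
    - [0,0,0]
    - [0,0,0]
    - [0,0,0]
    - [0,0,0]
    - [0,0,0]
    - [0,0,0]
    - [0,0,0]
    - [0,0,0]
    - [0,0,0]
    - [0,0,0]
  fingers: [0.3,0.3,0.3,0.3,0.3,0.3,0.3,0.3,0.3,0.3]

```text
clock: 48.25
ee_pos: [0.5592, -0.0943, 0.1037]
tcp_rot: [179.9, -0.0, 90.7]
ft_force: [4.8, 0.6, -2.9]
opening: 0.5
grasp_force: 20.0
```

```bash
python3 st.py
```

```text
[ 48.25  559.151 -94.323 103.718 179.928  -0.02   90.738   4.789   0.588  -2.859   0.286  -1.108  -0.003  19.997   0.5    -7.934]
deg 20.011551988680935 tz 0.006924732033809057 model 0.015508081883529265
```

Settled at 20.0° with no torque. Releasing and lifting.

>>> play_rows:
  angular:
    - [0,0,0]
    - [0,0,0]
    - [0,0,0]
    - [0,0,0]
    - [0,0,0]
    - [0,0,0]
    - [0,0,0]
    - [0,0,0]
    - [0,0,0]
    - [0,0,0]
  offset:
    - [0,0,0]
    - [0,0,0]
    - [0,0,0]
    - [0,0,0]
    - [0,0,0]
    - [0,0,0]
    - [0,0,0]
    - [0,0,0]
    - [0,0,0]
    - [0,0,0]
  fingers: [0.55,0.65,0.8,0.9,0.9,0.9,0.9,0.9,0.9,0.9]

```text
clock: 49.25
ee_pos: [0.5586, -0.0945, 0.1036]
tcp_rot: [180.0, -0.0, 90.7]
ft_force: [-0.4, 0.3, 0.5]
opening: 0.897
grasp_force: 0.0
```

>>> play_rows:
  angular:
    - [0,0,0]
    - [0,0,0]
    - [0,0,0]
    - [0,0,0]
    - [0,0,0]
    - [0,0,0]
    - [0,0,0]
    - [0,0,0]
    - [0,0,0]
    - [0,0,0]
  offset:
    - [0,0,5]
    - [0,0,15]
    - [0,0,30]
    - [0,0,45]
    - [0,0,60]
    - [0,0,75]
    - [0,0,90]
    - [0,0,100]
    - [0,0,100]
    - [0,0,100]
  fingers: [0.9,0.9,0.9,0.9,0.9,0.9,0.9,0.9,0.9,0.9]

```text
clock: 50.25
ee_pos: [0.5584, -0.0945, 0.2034]
tcp_rot: [-180.0, 0.0, 90.7]
ft_force: [-0.3, 0.7, -0.2]
opening: 0.899
grasp_force: 0.0
```

```bash
python3 st.py
python3 - <<'E'
import cv2,numpy as np
from workcell import *
im=snapshot("scene"); o=cv2.imread("pics/scene0.png")
cv2.imwrite("pics/end.png",np.hstack([cv2.resize(x[130:330,190:400],None,fx=1.9,fy=1.9,interpolation=2) for x in(o,im)]))
E
```

```text
[  50.25   558.414  -94.525  203.434 -179.981    0.      90.683   -0.268    0.735   -0.219   -0.05    -0.03    -0.007    0.       0.899   -4.112]
deg 20.0674202311737 tz 0.003193445883823441 model 0.01796507493035277
```

View pics/end.png

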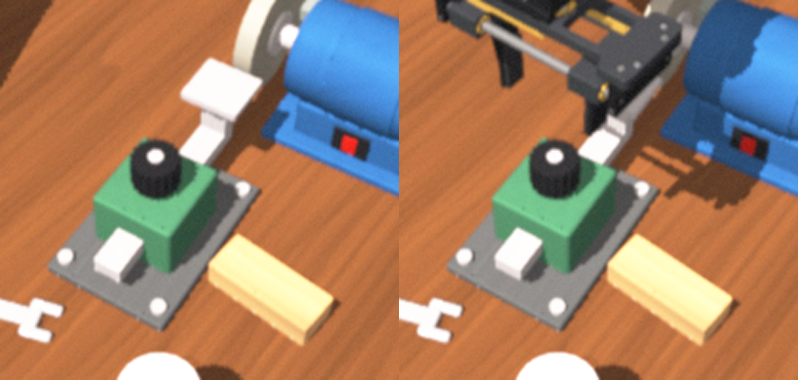

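Before/after view: the gripper is clear above the dial, the rest sits one click forward of its start (bar end slightly shorter), and the loose items haven't moved. Handing in.

```bash
python3 -c "
from workcell import *
print(order.finish_job())"
```

```text
the job is handed in; nothing more can be done
None
```

The job is handed in: the rest touched the wheel about 82.5° in from the start (resting place 4, about 20 N at most), went back three clicks to resting place 1, and the dial was released at 49 s with the loose items unmoved.

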